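Show the salami to the inspection camera

TASK

For the record picture, first slide the red kitchen timer that stands out in the open, to the right of the camera, along the worktop, without lifting it, until it stands wholly on the round blue mat in front of the small camera. Then take the salami stick out of the small wooden rack on the left and hold it still in the air in front of the camera: its middle straight above the centre of the mat and as high as the centre of the lens, the stick level and broadside to the camera. Leave everything else as it is, and finish while still holding the salami there.

Things in the scene. Friction and masses are not known exactly. Their poses are not given: they have to be found in the camera images.
- timer: loose red dome-shaped kitchen timer with a white foot, 68 mm in diameter and 53 mm high, about 0.14 kg; it starts in the open to the right of the camera's mat (another one like it at the back wall is not meant). Origin at the centre of its underside, z up. It slides on its flat foot (straight round side, radius 33 mm, up to 21 mm above the worktop)
- mat (a point): centre of the round mat, a blue disc with a thin white ring near its rim, 110 mm in diameter over all and practically without thickness, flat on the worktop; it lies 200 mm in front of the camera column and belongs to the camera stand
- camera_stand: fixed stand of the camera: round dark foot 90 mm in diameter, steel column 288 mm high; origin at the centre of the foot's underside, at worktop level. Its -x axis points level from the column towards the mat (the way the camera looks), its y axis is level and square to that view
- lens (a point): centre of the front glass of the small grey camera (52 mm wide, 44 mm high) that is clamped to the column, 66 mm in front of the column; the clamp height differs from case to case (lens 170 to 250 mm above the worktop). Axes as camera_stand: it looks level along -x
- view (a point): the point in the air where the middle of the salami belongs: straight above the mat's centre, at the height of the lens, 134 mm in front of it; axes as camera_stand, the salami is to lie along its y (either way round)
- rack: fixed wooden salami rack, base 76 x 150 x 10 mm (x, y, z) with two cross bars 14 mm wide at y = -45 and +45 mm whose tops are 26 mm above the worktop; small chocks on the bars beside the stick rise to 37 mm, so between the bars (76 mm free) the fingers reach past the stick down to the base. The stick lies along y. Origin at the centre of the underside, z up
- salami_1: the salami stick in the rack, dark red with white specks, round, 37 mm in diameter and 169 mm long, about 0.2 kg; lies loose in the rack along its own y; origin at the centre of its underside as it lies there (26 mm above the worktop). The shorter stick on the chopping board is not meant
- salami_middle (a point): middle of the salami, on its centre line, 18.5 mm above its underside; axes as salami_1 (y along the stick)
- paprika_tin: bystander: loose red round tin, 54 mm in diameter, 85 mm high; origin at the centre of its underside
- chalk_pen: bystander: loose yellow pen with a black cap lying flat, 141 mm long along its y, 17 mm thick; origin at its underside
Not all that is in view belongs to the job. There is more than one size of the timer; the job needs the larger.

How it is judged (in metres and radians):
On the way, in this order (a step that is already met when the one before it is completed fails the run):
1. the timer stands on the mat, its centre within 22 mm of the mat's centre, at rest (horizontal distance between timer and mat below 0.022 m and angle between timer's own z axis and vertical below 0.1 rad and linear speed of timer below 0.02 m/s), for 0.2 s.
2. then the salami is lifted out of the rack (height (world z) of salami_middle above 0.09 m and contact force between salami_1 and rack below 0.05 N), for 0.2 s.
At the end, for the whole second after the job is handed in: The robot holds the salami still, clear of all else, its middle within 30 mm of the viewing point above the mat at lens height, its length within 10 degrees of level and broadside to the camera; the timer stands upright within 22 mm of the mat's centre (distance between salami_middle and view below 0.03 m and angle between the y axis of salami_1 and the y axis of view, either way round below 0.17 rad and linear speed of salami_1 below 0.03 m/s and contact force between the fingers and salami_1 above 1 N and contact force between salami_1 and camera_stand below 0.05 N and contact force between salami_1 and timer below 0.05 N and horizontal distance between timer and mat below 0.022 m and angle between timer's own z axis and vertical below 0.1 rad); the arm keeps its last pose, push and grip.
It fails at once if the timer is lifted off the worktop or tipped over (height (world z) of timer above 0.012 m or angle between timer's own z axis and vertical above 0.4 rad).
It fails at once if the camera is shifted on its column (distance of lens from where it was at the start of the episode above 0.01 m).
It fails at once if a bystander (tin, pen) is shifted by more than 30 mm (distance of any of paprika_tin, chalk_pen from where it was at the start of the episode above 0.03 m).
It also fails if it takes over 53 s, if anything falls off the work surface, if the arm or the gripper's body presses on something with over 40 N, if the wrist force passes 120 N, or if a joint passes its speed limit or range.

ROBOT

A 6-joint arm with a two-finger parallel gripper is mounted at the origin on a cart in front of the work surface, level with it; the furniture and walls round the work are solid. World frame = base frame: x ahead of the robot, y to its left, z up, the work surface at z = 0. Lengths are in m, angles in degrees, forces in N, time in s.
With the tool pointing down it reaches from about 0.375 to 0.9 m from the base axis. Payload 3.1 kg.
Tool frame: the origin (TCP) lies at the very end of the fingers, on their centre line; the grasp point (between the pads) lies bot.hold_point_z behind it (bot.hold_point_z is the distance from the TCP to the grasp point, in m); z points along the fingers, y is the line along which they close (so a half turn about z gives the same grasp; the last joint's range is limited). The gripper opens to 87 mm and grips with 3 to 60 N. Pads are 19 mm wide; open, the fingers measure 117 mm over their backs; the gripper's body (75 mm by 190 mm) begins 51 mm behind the grasp point.
Start: joints at [-79.612, 30.224, 82.088, -0, 67.689, -10.227], TCP at [0.22, -0.585, 0.223] pointing down, gripper open.
Joint ranges: [-176.69, 176.69], [-43.24, 126.21], [12.49, 139.97], [-82, 262], [0, 151.66], [-163.58, 163.58]. Speed limits (degrees/s): [159.86, 159.86, 180, 180, 180, 180].

INTERFACE

Orientations are given as a 3x3 rotation matrix whose columns are the frame's x, y, z axes.
In Python, from rig import bot gives the robot as it stands.
- The arm moves only by the tool apply_moves, never from a script. Its argument "plan" is one flat list of numbers, 4 for each row, row after row: the shift along the world's x, y, z normalised to -1 to 1, where 1 is 0.05 m, then the turn about the world's z normalised to -1 to 1, where 1 is 10 degrees. A call has 1 to 12 rows; each row shifts and turns the commanded pose from where the row before left it; what a row does not reach is not made up. A row lasts 1/8 s, in which the tool goes at most 62.5 mm and 10.7 degrees, less where a joint would pass 70% of its speed; a pose out of reach is approached as far as the arm can. A call with a number of a shift or a turn outside -1 to 1 is refused whole. A call with a gripper value outside its range is refused whole. "grip" is the closure, from -1 (fully open) to 1 (shut), so that 0 is half open, set as the call begins (left out, the last holds). The fingers move at their own pace and stop on an object; the grip force is fixed at half the most. Time passes only in rows, so rows that do not move let the fingers close. It gives the time, the measured TCP pose, the force, the opening and the grip force at its end, in the units of the state.
- bot.read_state(): the state, without advancing time (a new reading comes with each control period).
- bot.capture(name): name is "side" or "top"; returns (picture, depth): 400x640x3 uint8, red, green, blue; 400x640 float32, m along the optical axis (not along the pixel's ray), 0 where there is no reading.
- bot.camera_info(name): a dict with "vertical_fov" (degrees; the focal length in pixels is half the picture's height over the tangent of half this angle, whatever the lens; pixels are square), "cx", "cy" (the principal point, pixels), "k1" (the pictures are not rectified: a ray, as slopes to the right and down, at radius r is drawn at 1 + k1 r^2 times it, then the intrinsics apply), "rvec" (rotation vector, rad) and "tvec" (3), from world to camera coordinates, as OpenCV has them. Camera axes: x right, y down, z forward; pixel columns grow to the right and rows downward; lengths in m; the calibration is good to about 2 mm. A picture is of the moment at which its call begins. camera_info takes no time and is no camera call.
- bot.hand_in(): hands the job in; it is judged then, once.
Trained networks look in the newest picture that a camera, given by its name, has taken for a name from the list of things; names that differ only in an ending like _2 or _b are one class to them, and where a whole thing is asked for, a point or a joint stands for the part that bears it (a point fixed in the world has none). Each returns a list of dicts, best first, with "p" (0 to 1); they miss things now and then, are a little off and sometimes report something else, mostly with a low value. They report only what shows in the picture. A call takes as long as a camera call. They do not tell look-alikes from the thing itself.
- bot.outline_of(camera, target): "mask" (400x640 bool, what is visible of it) and "xy" ([column, row] as shares, 0 to 1, of the picture: columns of its width, rows of its height, amid what is visible of it).
- bot.pinpoint(camera, target): "xy" ([column, row] as shares, 0 to 1, of the picture: columns of its width, rows of its height: a listed point, or the origin of a listed thing).
The state is a dict: "time_s": time; "joint_positions": joint angles; "qvel": joint speeds; "tau": joint torques, N m; "position": TCP position; "tcp_rot": TCP orientation; "force": force on the tool from outside, world axes, zero at the start; "moment": the same for the moment, N m; "opening": opening from 0.0 (shut) to 1.0 (fully open); "grasp_force": force on a finger pad.
Only numpy, scipy, OpenCV 4.12 (cv2) and the standard library are available. Lean on these libraries where they do the work, as an engineer would, in place of code of your own. Each camera call takes 0.05 s, during which the arm holds its last target. There are 200 camera calls.

## Working session

There is one attempt and no reset: what is moved stays moved. The work goes in short steps, Python scripts to look and compute and a tool call to move; the robot and the scene stay as the last step left them, time stands still between calls to the robot, and variables do not carry over. Pictures are saved under pics/ and viewed, at most 10 in all, crops included, and the job is handed in when it is done.

Besides the shell and the picture viewer there is one more tool, called after ">>>" by a JSON object that holds its "op" and its "data". apply_moves: Moves the arm, as the interface text tells. Its arguments: {"type":"object","properties":{"plan":{"type":"array","items":{"type":"number"}},"grip":{"type":"number"}},"required":["plan"]}

```bash
mkdir -p pics
cat > h.py <<'E'
import numpy as np, cv2
from rig import bot
def cam(n):
    c=bot.camera_info(n); R,_=cv2.Rodrigues(np.array(c["rvec"],float)); t=np.array(c["tvec"],float).ravel()
    f=200/np.tan(np.radians(c["vertical_fov"])/2); return c,R,t,f
def ray(n,u,v):
    c,R,t,f=cam(n); u=np.atleast_1d(u).astype(float); v=np.atleast_1d(v).astype(float)
    K=np.array([[f,0,c["cx"]],[0,f,c["cy"]],[0,0,1]])
    xy=cv2.undistortPoints(np.stack([u,v],-1)[:,None],K,np.array([c["k1"],0,0,0,0.]))[:,0]
    d=np.c_[xy,np.ones(len(xy))]; return -R.T@t, d, d@R, R,t   # d@R = R.T d
def at_z(n,u,v,z):
    o,d,w,_,_=ray(n,u,v); s=(z-o[2])/w[:,2]; return o+s[:,None]*w
def at_depth(n,u,v,D):
    o,d,w,_,_=ray(n,u,v); return o+np.atleast_1d(D)[:,None]*w
def maskpts(n,m,D):
    r,c=np.nonzero(m&(D>0)); return at_depth(n,c,r,D[r,c])
E
cat > a.py <<'E'
from h import *
for n in("side","top"):
    p,D=bot.capture(n); cv2.imwrite(f"pics/{n}0.png",p[:,:,::-1]); np.savez(f"{n}0.npz",p=p,D=D)
    print(n,"cam at",ray(n,[320],[200])[0].round(3))
    for t in["timer","mat","camera_stand","lens","rack","salami_1","salami_middle","paprika_tin","chalk_pen","view"]:
        for q in bot.pinpoint(n,t)[:3]:
            if q["p"]<.2: continue
            u,v=q["xy"][0]*640,q["xy"][1]*400; d=D[min(int(v),399),min(int(u),639)]
            print(t,round(q["p"],2),round(u),round(v),"z0:",at_z(n,[u],[v],0)[0,:2].round(3),"depth:",at_depth(n,[u],[v],d)[0].round(3))
print(bot.hold_point_z,bot.read_state()["time_s"],bot.read_state()["tcp_rot"])
E
python3 a.py
```

```text
side cam at [0.15  0.675 0.913]
timer 0.7 408 169 z0: [ 0.396 -0.479] depth: [ 0.395 -0.476  0.003]
timer 0.66 351 210 z0: [ 0.494 -0.192] depth: [ 0.494 -0.191  0.002]
timer 0.65 372 174 z0: [ 0.501 -0.391] depth: [ 0.499 -0.387  0.004]
mat 0.82 352 212 z0: [ 0.487 -0.186] depth: [ 0.487 -0.184  0.001]
camera_stand 0.89 300 194 z0: [ 0.681 -0.185] depth: [ 0.602 -0.057  0.136]
lens 0.97 316 157 z0: [ 0.728 -0.393] depth: [ 0.614 -0.182  0.18 ]
rack 0.89 320 309 z0: [0.416 0.176] depth: [0.4   0.205 0.054]
salami_1 0.9 318 306 z0: [0.425 0.171] depth: [0.408 0.203 0.058]
salami_middle 0.7 317 304 z0: [0.429 0.166] depth: [0.411 0.2   0.06 ]
salami_middle 0.54 340 252 z0: [ 0.45  -0.018] depth: [0.435 0.017 0.046]
paprika_tin 0.98 340 256 z0: [ 0.445 -0.002] depth: [0.437 0.016 0.025]
chalk_pen 0.43 402 186 z0: [ 0.384 -0.38 ] depth: [ 0.38  -0.364  0.014]
top cam at [ 0.4   -0.102  1.462]
timer 0.91 422 213 z0: [ 0.508 -0.418] depth: [ 0.504 -0.407  0.051]
timer 0.74 451 248 z0: [ 0.402 -0.497] depth: [ 0.402 -0.488  0.036]
timer 0.64 215 246 z0: [0.42  0.197] depth: [0.419 0.183 0.0
[... 165 characters left out ...]
211 245 z0: [0.421 0.207] depth: [0.42  0.193 0.065]
lens 0.92 346 169 z0: [ 0.644 -0.194] depth: [ 0.642 -0.194  0.011]
rack 0.86 220 246 z0: [0.417 0.181] depth: [0.416 0.169 0.061]
salami_1 0.73 212 244 z0: [0.424 0.206] depth: [0.423 0.193 0.063]
salami_1 0.33 213 244 z0: [0.425 0.203] depth: [0.424 0.189 0.065]
salami_middle 0.86 213 246 z0: [0.417 0.201] depth: [0.416 0.188 0.061]
paprika_tin 0.8 286 234 z0: [ 0.45  -0.014] depth: [ 0.448 -0.019  0.08 ]
chalk_pen 0.7 407 254 z0: [ 0.386 -0.368] depth: [ 0.386 -0.365  0.016]
0.0187 1.1 [[ 9.35957883e-01  3.52111971e-01 -5.72097933e-06]
 [ 3.52111971e-01 -9.35957883e-01 -2.80675770e-05]
 [-1.52375256e-05  2.42556447e-05 -1.00000000e+00]]
```

Run:
```python
import cv2,numpy as np
s=cv2.imread("pics/side0.png");t=cv2.imread("pics/top0.png")
a=cv2.resize(s[90:370,200:500],None,fx=2.0,fy=2.0,interpolation=cv2.INTER_CUBIC)
b=cv2.resize(t[110:300,150:490],None,fx=2.3,fy=2.3,interpolation=cv2.INTER_CUBIC)
cv2.imwrite("pics/side0c.png",a);cv2.imwrite("pics/top0c.png",b)
```

```text
(no output)
```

View pics/side0c.png

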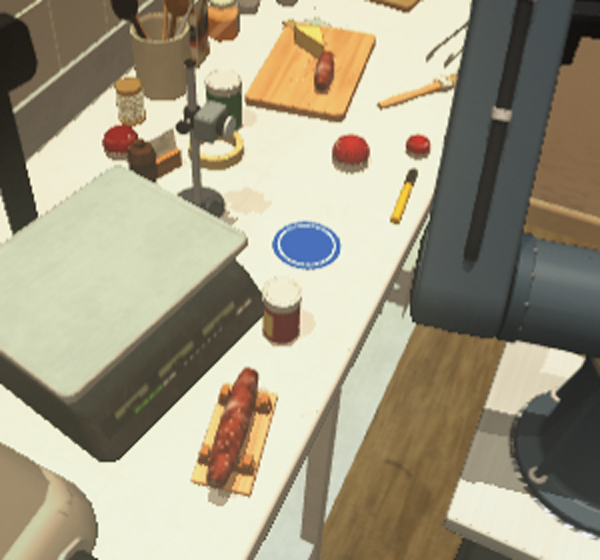

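View pics/top0c.png

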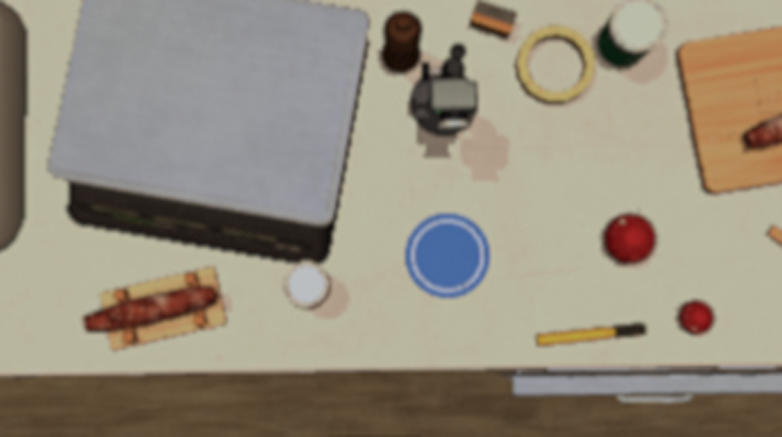

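Look-alikes in the top picture: large timer at (424,214), small timer at (453,248), and a dome at the back wall at side px (260,160). Salamis are the rack stick at top (215,245) and a short one on the board at (485,168). I choose the large open timer at top (424,214) and the rack stick, which matches the crops. Next I measure them precisely.

```bash
cat > m.py <<'E'
from h import *
L={n:np.load(f"{n}0.npz") for n in("side","top")}
for n in L:
    p,D=L[n]["p"],L[n]["D"]; h=cv2.cvtColor(p,cv2.COLOR_RGB2HSV)
    b=(h[...,0]>100)&(h[...,0]<125)&(h[...,1]>120)
    _,lab,st,_=cv2.connectedComponentsWithStats(b.astype(np.uint8)); k=1+st[1:,4].argmax()
    r,c=np.nonzero(lab==k); P=at_z(n,c,r,0); (x,y),rad=cv2.minEnclosingCircle(P[:,:2].astype(np.float32)); print(n,"mat",x,y,rad)
    bot.capture(n)
    for t in["timer","salami_1","rack","camera_stand","paprika_tin","chalk_pen"]:
        for q in bot.outline_of(n,t)[:3]:
            if q["p"]<.3: continue
            P=maskpts(n,q["mask"],D)
            if len(P)<10: continue
            (x,y),w,a=cv2.minAreaRect(P[:,:2].astype(np.float32))
            print(n,t,round(q["p"],2),"px",np.round(np.array(q["xy"])*[640,400]),"med",np.median(P,0).round(3),"rect",round(x,3),round(y,3),np.round(w,3),round(a,1),"z98",np.percentile(P[:,2],98).round(3))
            if t=="salami_1":
                hi=P[P[:,2]>.045]
                if len(hi)>20:
                    m=hi.mean(0);e=np.linalg.svd(hi[:,:2]-m[:2],full_matrices=False)[2][0];s=(hi[:,:2]-m[:2])@e;pp=(hi[:,:2]-m[:2])@[-e[1],e[0]]
                    print("   axis",e, "mid",m[:2]+e*(s.max()+s.min())/2+np.array([-e[1],e[0]])*(np.percentile(pp,98)+np.percentile(pp,2))/2,"len",s.max()-s.min(),"w",np.ptp(pp))
            if t=="timer":
                u,v=np.array(q["xy"])*[640,400]; r,c=np.nonzero(q["mask"]); Q=at_z(n,c,r,.021);(x,y),rad=cv2.minEnclosingCircle(Q[:,:2].astype(np.float32)); print("   circ",x,y,rad)
# scene obstacles height map from both: max z in region
P=maskpts("top",np.ones((400,640),bool),L["top"]["D"])
for x0 in np.arange(.3,.9,.05): print(round(x0,2),[int(1000*max(0,np.percentile(P[(abs(P[:,0]-x0-.025)<.025)&(abs(P[:,1]-y0+.025)<.025)][:,2],99))) if ((abs(P[:,0]-x0-.025)<.025)&(abs(P[:,1]-y0+.025)<.025)).any() else -1 for y0 in np.arange(.35,-.55,-.05)])
E
python3 m.py
```

```text
side mat 0.48459094762802124 -0.18590570986270905 0.04124375805258751
side timer 0.52 px [374. 168.] med [ 0.495 -0.396  0.037] rect 0.498 -0.401 [0.062 0.042] 6.3 z98 0.053
   circ 0.5034133195877075 -0.41469573974609375 0.0497899055480957
side salami_1 0.91 px [318. 302.] med [0.415 0.201 0.057] rect 0.424 0.19 [0.045 0.167] 13.3 z98 0.064
   axis [-0.20719778  0.97829908] mid [0.41871608 0.18883275] len 0.16707011982146316 w 0.03579497981910959
side rack 0.83 px [321. 312.] med [0.4   0.199 0.011] rect 0.42 0.188 [0.076 0.162] 12.6 z98 0.04
side camera_stand 0.61 px [310. 186.] med [ 0.638 -0.181  0.012] rect 0.678 -0.353 [0.25 0.61] 33.3 z98 0.275
side paprika_tin 0.82 px [338. 245.] med [0.441 0.006 0.07 ] rect 0.457 -0.035 [0.056 0.113] 19.5 z98 0.087
side paprika_tin 0.38 px [304. 152.] med [ 0.65  -0.173  0.199] rect 0.728 -0.307 [0.098 0.356] 30.7 z98 0.214
side chalk_pen 0.57 px [401. 189.] med [ 0.379 -0.353  0.014] rect 0.381 -0.36 [0.019 0.14 ] 5.5 z98 0.02
top mat 0.48742690682411194 -0.18560214340686798 0.03958781808614731
top timer 0.7 px [422. 213.] med [ 0.501 -0.40
[... 1466 characters left out ...]
, 8, 8, 49, 55, 8, 7]
0.55 [53, 138, 139, 138, 138, 137, 137, 138, 137, 7, 8, 8, 8, 8, 8, 8, 7, 25]
0.6 [57, 139, 139, 137, 137, 138, 138, 138, 138, 7, 214, 211, 9, 8, 7, 8, 8, 25]
0.65 [55, 139, 138, 138, 138, 138, 138, 137, 139, 198, 290, 216, 25, 30, 25, 7, 20, 25]
0.7 [688, 638, 683, 684, 685, 637, 684, 683, 645, 638, 683, 684, 684, 638, 638, 638, 637, 681]
0.75 [733, 716, 716, 721, 721, 701, 704, 724, 716, 690, 662, 672, 683, 685, 682, 673, 702, 710]
0.8 [712, 709, 712, 373, 709, 702, 702, 707, 707, 695, 657, 668, 675, 677, 674, 668, 686, 7]
0.85 [9, 8, 10, 24, 32, 8, 9, 9, 8, 583, 584, 54, 57, 8, 8, 263, 224, 251]
0.9 [12, 13, 13, 9, 8, 7, 9, 8, 10, 7, 9, 51, 51, 84, 85, 139, 118, 138]
```

Run:
```python
from h import *
L={n:np.load(f"{n}0.npz") for n in("side","top")}
for n in L:
    p,D=L[n]["p"],L[n]["D"]; P=np.zeros((400,640,3)); r,c=np.mgrid[:400,:640]
    P=at_depth(n,c.ravel(),r.ravel(),D.ravel()); P=P[D.ravel()>0]
    # scale relative to salami grasp frame (closing axis 12 deg)
    a=np.radians(12.3); e=np.array([np.cos(a),np.sin(a)]); f=np.array([-e[1],e[0]])
    s=(P[:,:2]-[.422,.187])@e; t=(P[:,:2]-[.422,.187])@f
    for zz in(.08,.1,.12):
        k=(abs(t)<.055)&(s>.05)&(s<.2)&(P[:,2]>zz)&(P[:,2]<.3); print(n,"scale",zz,k.sum(),s[k].min() if k.any() else None, t[k][s[k].argmin()] if k.any() else None)
    k=(P[:,0]>.59)&(P[:,0]<.74)&(abs(P[:,1]+.185)<.06)&(P[:,2]>.1)&(P[:,2]<.32); Q=P[k]
    for z0 in np.arange(.1,.31,.015):
        q=Q[abs(Q[:,2]-z0)<.0075]
        if len(q)>3: print(n,round(z0,3),len(q),"x",np.percentile(q[:,0],[2,50,98]).round(3),"y",np.percentile(q[:,1],[2,50,98]).round(3))
    h=cv2.cvtColor(p,cv2.COLOR_RGB2HSV); r,c=np.mgrid[:400,:640]
    W=at_z(n,c.ravel(),r.ravel(),0).reshape(400,640,3); d=np.hypot(W[...,0]-.487,W[...,1]+.185)
    m=(d<.07)&(h[...,0]>95)&(h[...,0]<130)&(h[...,1]>90)
    hull=cv2.convexHull(W[m][:,:2].astype(np.float32)); mo=cv2.fitEllipse(hull); print("mat ell",mo)
```

```text
side scale 0.08 1464 0.11294511828064552 -0.05404660407635135
side scale 0.1 974 0.11943446728765475 -0.05273089112040304
side scale 0.12 945 0.11943446728765475 -0.05273089112040304
side 0.1 19 x [0.676 0.725 0.735] y [-0.186 -0.143 -0.126]
side 0.115 19 x [0.677 0.681 0.731] y [-0.187 -0.18  -0.131]
side 0.13 31 x [0.677 0.688 0.731] y [-0.189 -0.178 -0.127]
side 0.145 34 x [0.678 0.73  0.739] y [-0.184 -0.135 -0.126]
side 0.16 9 x [0.679 0.682 0.687] y [-0.18  -0.178 -0.176]
side 0.175 53 x [0.617 0.649 0.686] y [-0.192 -0.161 -0.151]
side 0.19 127 x [0.617 0.648 0.691] y [-0.198 -0.164 -0.148]
side 0.205 215 x [0.618 0.649 0.691] y [-0.208 -0.176 -0.15 ]
side 0.22 50 x [0.637 0.66  0.686] y [-0.201 -0.181 -0.162]
side 0.235 19 x [0.676 0.682 0.691] y [-0.186 -0.181 -0.176]
side 0.25 19 x [0.677 0.681 0.687] y [-0.186 -0.18  -0.176]
side 0.265 25 x [0.676 0.681 0.688] y [-0.191 -0.18  -0.176]
side 0.28 24 x [0.676 0.681 0.689] y [-0.191 -0.181 -0.176]
side 0.295 10 x [0.677 0.683 0.689] y [-0.191 -0.182 -0.177]
mat ell ((0.4837215840816498, -0.1854163408279419), (0.104823805391788
[... 353 characters left out ...]
 24 x [0.731 0.735 0.739] y [-0.146 -0.133 -0.125]
top 0.175 6 x [0.621 0.63  0.642] y [-0.207 -0.183 -0.16 ]
top 0.19 66 x [0.62  0.641 0.695] y [-0.206 -0.17  -0.151]
top 0.205 341 x [0.62  0.653 0.693] y [-0.208 -0.182 -0.152]
top 0.22 88 x [0.64  0.655 0.681] y [-0.206 -0.184 -0.162]
top 0.235 7 x [0.679 0.681 0.683] y [-0.189 -0.184 -0.179]
top 0.25 8 x [0.679 0.681 0.685] y [-0.19  -0.182 -0.178]
top 0.265 7 x [0.68  0.681 0.682] y [-0.189 -0.185 -0.18 ]
top 0.28 25 x [0.679 0.687 0.694] y [-0.193 -0.184 -0.178]
top 0.295 18 x [0.678 0.685 0.692] y [-0.192 -0.185 -0.178]
mat ell ((0.48812490701675415, -0.18529032170772552), (0.10334771871566772, 0.10420085489749908), 81.24687194824219)
```

>>> {"op": "apply_moves", "data": {"plan": [0.7,0.43,0,-0.26,0.7,0.43,0,-0.26,0.7,0.43,0,-0.26,0.7,0.43,0,-0.26,0.7,0.43,0,-0.26,0.7,0.43,0,-0.26,0.7,0.43,0,-0.26,0.75,0.43,0,-0.26,0,0,-0.5,0,0,0,-0.5,0,0,0,-0.5,0,0,0,0,0], "grip": -1}}

```text
time_s: 3.3
position: [0.5014, -0.4116, 0.1453]
tcp_rot: [[1.0, -0.003, -0.004], [-0.003, -1.0, 0.004], [-0.004, -0.004, -1.0]]
force: [-0.2, -0.5, 0.5]
opening: 0.998
grasp_force: 0.0
```

>>> {"op": "apply_moves", "data": {"plan": [0.03,-0.03,-0.5,0,0,0,-0.5,0,0,0,-0.5,0,0,0,-0.5,0,0,0,-0.4,0,0,0,-0.3,0,0,0,0,0]}}

```text
time_s: 4.18
position: [0.5037, -0.414, 0.0117]
tcp_rot: [[1.0, -0.003, -0.001], [-0.003, -1.0, 0.001], [-0.001, -0.001, -1.0]]
force: [0.1, 0.3, 0.4]
opening: 1.002
grasp_force: 0.0
```

>>> {"op": "apply_moves", "data": {"plan": [0,0,-0.08,0,0,0,0,0,0,0,0,0,0,0,0,0,0,0,0,0,0,0,0,0], "grip": -0.4}}

```text
time_s: 4.92
position: [0.5044, -0.4149, 0.0091]
tcp_rot: [[1.0, -0.003, 0.001], [-0.003, -1.0, -0.001], [0.001, 0.001, -1.0]]
force: [1.3, -0.2, 3.7]
opening: 0.75
grasp_force: 30.0
```

>>> {"op": "apply_moves", "data": {"plan": [-0.02,0.2,0,0,-0.03,0.4,0,0,-0.04,0.5,0,0,-0.04,0.5,0,0,-0.04,0.5,0,0,-0.04,0.5,0,0,-0.04,0.5,0,0,-0.04,0.5,0,0,-0.04,0.5,0,0,-0.03,0.3,0,0,-0.01,0.2,0,0,0,0,0,0]}}

```text
time_s: 6.42
position: [0.4854, -0.1821, 0.0091]
tcp_rot: [[1.0, -0.002, 0.0], [-0.002, -1.0, 0.001], [0.0, -0.001, -1.0]]
force: [2.3, 1.3, 8.0]
opening: 0.748
grasp_force: 30.0
```

>>> {"op": "apply_moves", "data": {"plan": [0,0,0,0,0,0,0,0,0,0,0,0,0,0,0,0,0,0,0,0,0,0,0,0], "grip": -1}}

```text
time_s: 7.18
position: [0.4855, -0.1845, 0.0085]
tcp_rot: [[1.0, -0.004, -0.0], [-0.004, -1.0, 0.0], [-0.0, -0.0, -1.0]]
force: [-0.2, -1.6, 0.2]
opening: 0.997
grasp_force: 0.0
```

>>> {"op": "apply_moves", "data": {"plan": [0,0,0.3,0,0,0,0.5,0,0,0,0.7,0,0,0,0.8,0,0,0,0.8,0,0,0,0.8,0,0,0,0.3,0,-0.2,0.6,0,0,-0.3,0.7,0,0,-0.3,0.7,0,0,-0.3,0.7,0,0,0,0,0,0]}}

```text
time_s: 8.68
position: [0.4279, -0.047, 0.2179]
tcp_rot: [[1.0, -0.0, -0.004], [-0.0, -1.0, 0.002], [-0.004, -0.002, -1.0]]
force: [-0.0, 0.5, -0.1]
opening: 1.001
grasp_force: 0.0
```

Run:
```python
from h import *
p,D=bot.capture("side"); cv2.imwrite("pics/s1.png",cv2.resize(p[120:340,230:470],None,fx=2.5,fy=2.5)[:,:,::-1])
for q in bot.outline_of("side","timer")[:3]:
    P=maskpts("side",q["mask"],D); r,c=np.nonzero(q["mask"]); Q=at_z("side",c,r,.025)
    print(q["p"],np.array(q["xy"])*[640,400],np.median(P,0),(Q.min(0)+Q.max(0))/2)
print(bot.pinpoint("side","timer")[:2]); s=bot.read_state(); print(s["time_s"],s["position"])
```

```text
0.68 [409.024 161.4  ] [ 0.39973306 -0.48505274  0.02499876] [ 0.39947778 -0.4870704   0.025     ]
0.55 [352.384 211.92 ] [ 0.47266408 -0.16363624  0.03641011] [ 0.47977288 -0.18200211  0.025     ]
[{'xy': [0.55, 0.536], 'p': 0.64}, {'xy': [0.6378, 0.4245], 'p': 0.64}]
8.825 [ 0.43116782 -0.05005505  0.21855516]
```

View pics/s1.png

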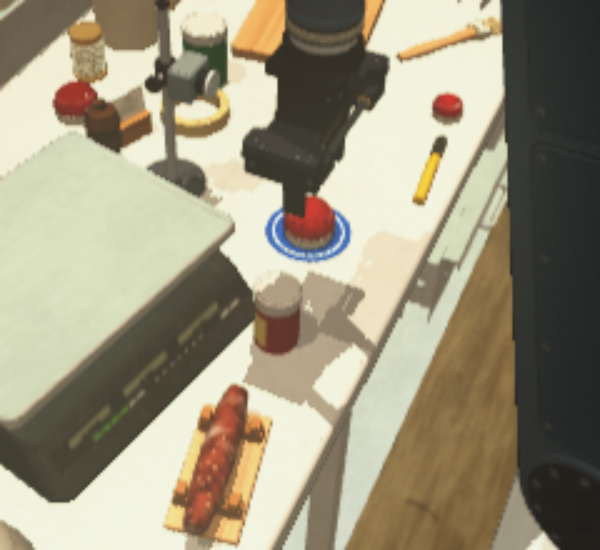

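The timer stands inside the mat ring at crop (309,225), centred on it. The rack and salami are undisturbed at crop (218,460). Now to the salami.

>>> {"op": "apply_moves", "data": {"plan": [-0.02,0.4,0,0.85,-0.02,0.4,0,0.85,-0.02,0.4,0,0.85,-0.02,0.4,0,0.85,-0.02,0.4,0,0.85,-0.02,0.4,0,0.85,-0.02,0.4,0,0.85,-0.02,0.4,0,0.85,-0.02,0.4,0,0.85,-0.02,0.4,0,0.85,0,0.4,0,0.85,0,0.34,0,0.85]}}

```text
time_s: 10.32
position: [0.422, 0.1875, 0.2184]
tcp_rot: [[-0.208, 0.978, 0.001], [0.978, 0.208, -0.0], [-0.0, 0.001, -1.0]]
force: [0.1, -0.1, 1.5]
opening: 1.003
grasp_force: 0.0
```

>>> {"op": "apply_moves", "data": {"plan": [0,0,-0.5,0,0,0,-0.5,0,0,0,0,0,0,0,0,0]}}

```text
time_s: 10.82
position: [0.4217, 0.1872, 0.169]
tcp_rot: [[-0.204, 0.979, 0.001], [0.979, 0.204, 0.0], [-0.0, 0.001, -1.0]]
force: [0.4, 0.1, 0.4]
opening: 0.999
grasp_force: 0.0
```

>>> {"op": "apply_moves", "data": {"plan": [0,0,-0.5,0.05,0,0,-0.5,0,0,0,-0.5,0,0,0,-0.5,0,0,0,-0.5,0,0,0,-0.3,0,0,0,0,0]}}

```text
time_s: 11.7
position: [0.4214, 0.1874, 0.0285]
tcp_rot: [[-0.213, 0.977, 0.0], [0.977, 0.213, 0.0], [-0.0, 0.0, -1.0]]
force: [0.3, 0.0, 0.6]
opening: 1.0
grasp_force: 0.0
```

>>> {"op": "apply_moves", "data": {"plan": [0,0,0,0,0,0,0,0,0,0,0,0,0,0,0,0,0,0,0,0,0,0,0,0,0,0,0,0], "grip": 1}}

```text
time_s: 12.58
position: [0.4204, 0.1875, 0.0286]
tcp_rot: [[-0.213, 0.977, -0.0], [0.977, 0.213, -0.0], [0.0, -0.0, -1.0]]
force: [-0.3, -0.7, 1.2]
opening: 0.423
grasp_force: 30.0
```

>>> {"op": "apply_moves", "data": {"plan": [0,0,0.2,0,0,0,0.3,0,0,0,0.4,0,0,0,0.4,0,0,0,0.4,0,0,0,0.4,0,0,0,0.4,0,0,0,0.38,0,0,0,0,0,0,0,0,0,0,0,0,0]}}

```text
time_s: 13.95
position: [0.4198, 0.1874, 0.1717]
tcp_rot: [[-0.213, 0.977, -0.002], [0.977, 0.213, -0.0], [0.0, -0.002, -1.0]]
force: [-0.2, 0.1, -1.9]
opening: 0.426
grasp_force: 30.0
```

```bash
cat > s.py <<'E'
from h import *
for n in("side","top"):
    p,D=bot.capture(n); cv2.imwrite(f"pics/now_{n}.png",p[:,:,::-1])
    for t in("salami_1",):
        for q in bot.outline_of(n,t)[:2]:
            P=maskpts(n,q["mask"],D); P=P[(P[:,2]>.1)]
            if len(P)<20: continue
            m=np.median(P,0); P=P[np.linalg.norm(P-m,axis=1)<.12]; m=P.mean(0); e=np.linalg.svd(P-m,full_matrices=False)[2][0]; s=(P-m)@e
            print(n,round(q["p"],2),"mid",(m+e*(s.max()+s.min())/2).round(3),"axis",e.round(3),"len",np.ptp(s).round(3))
    print(n,[(round(q["p"],2),at_z(n,q["xy"][0]*640,q["xy"][1]*400,0)[0,:2].round(3)) for q in bot.pinpoint(n,"timer")[:3]])
s=bot.read_state(); print(s["time_s"],s["position"],s["opening"],s["grasp_force"])
E
python3 s.py
```

```text
side 0.61 mid [0.411 0.217 0.201] axis [-0.217  0.97  -0.107] len 0.111
side [(0.58, array([ 0.387, -0.501]))]
top 0.74 mid [0.433 0.14  0.2  ] axis [-0.165  0.975  0.152] len 0.075
top 0.33 mid [ 0.658 -0.18   0.206] axis [-0.928 -0.372 -0.008] len 0.083
top [(0.49, array([ 0.403, -0.504]))]
14.25 [0.42045676 0.18753867 0.17224719] 0.4214354551904283 29.999343752861023
```

>>> {"op": "apply_moves", "data": {"plan": [0.04,-0.2,0,-0.1,0.08,-0.4,0,-0.1,0.11,-0.65,0,-0.1,0.11,-0.65,0,-0.1,0.11,-0.65,0,-0.1,0.11,-0.65,0,-0.1,0.11,-0.65,0,-0.1,0.11,-0.65,0,-0.1,0.11,-0.65,0,-0.1,0.11,-0.65,0,-0.1,0.11,-0.65,0,-0.1,0.1,-0.5,0,-0.1]}}

```text
time_s: 15.75
position: [0.481, -0.1621, 0.1725]
tcp_rot: [[-0.003, 1.0, 0.0], [1.0, 0.003, -0.001], [-0.001, 0.0, -1.0]]
force: [-0.5, 1.1, -3.2]
opening: 0.427
grasp_force: 30.0
```

>>> {"op": "apply_moves", "data": {"plan": [0.06,-0.3,0,-0.03,0.04,-0.2,0,0,0,0,0,0,0,0,0,0,0,0,0,0,0,0,0,0]}}

```text
time_s: 16.5
position: [0.486, -0.1844, 0.1726]
tcp_rot: [[-0.001, 1.0, -0.0], [1.0, 0.001, 0.0], [0.0, -0.0, -1.0]]
force: [0.0, 0.2, -2.2]
opening: 0.423
grasp_force: 30.0
```

```bash
python3 s.py
python3 - <<'E'
import cv2,numpy as np
s=cv2.imread("pics/now_side.png")[90:270,240:440];t=cv2.imread("pics/now_top.png")[110:290,260:460]
cv2.imwrite("pics/fin.png",cv2.resize(np.hstack([s,t]),None,fx=2,fy=2,interpolation=cv2.INTER_CUBIC))
E
```

```text
side 0.54 mid [ 0.482 -0.152  0.2  ] axis [-0.011  0.993 -0.119] len 0.107
side [(0.93, array([ 0.481, -0.171]))]
top 0.39 mid [ 0.482 -0.14   0.201] axis [-0.786  0.434 -0.44 ] len 0.028
top [(0.73, array([ 0.407, -0.505]))]
16.8 [ 0.48607254 -0.18490391  0.17256062] 0.42232724431653373 29.999164044857025
```

View pics/fin.png

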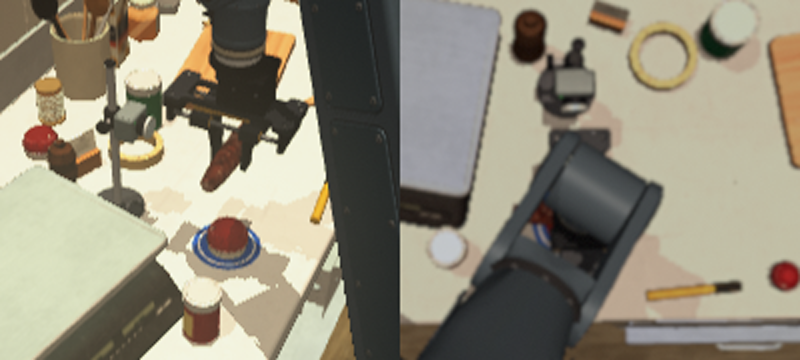

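The picture shows the salami held over the mat at (222,163) and the timer inside the mat ring at (227,240). The tilt needs a check, so I fit a cylinder and use the in-rack picture as control.

Run:
```python
from h import *
from scipy.optimize import least_squares
def fit(P,lab):
    m0=P.mean(0)
    # end trimming: drop 12% far y-ends (caps)
    y=P[:,1]; k=(y>np.percentile(y,3))&(y<y.max()-.02); P=P[k]
    def res(v):
        c=np.array([v[0],m0[1],v[1]]); a=np.array([v[2],1,v[3]]); a/=np.linalg.norm(a)
        d=P-c; return np.linalg.norm(d-np.outer(d@a,a),axis=1)-.0185
    r=least_squares(res,[m0[0],m0[2]-.01,-.2 if lab=="rack" else 0,0],loss="soft_l1",f_scale=.003)
    print(lab,len(P),"y range",P[:,1].min().round(3),y.max().round(3),"axis pt",r.x[:2].round(3),"at y",m0[1].round(3),"slopes x,z",r.x[2:].round(3),"rms",np.sqrt(np.mean(r.fun**2)).round(4))
p,D=bot.capture("side"); q=max(bot.outline_of("side","salami_1"),key=lambda q:q["p"]); P=maskpts("side",q["mask"],D)
P=P[(abs(P[:,0]-.486)<.05)&(abs(P[:,2]-.19)<.05)]; fit(P,"held")
# control: in-rack, only same half
d=np.load("side0.npz"); h=cv2.cvtColor(d["p"],cv2.COLOR_RGB2HSV)
A=maskpts("side",np.ones((400,640),bool),d["D"]); R=(A[:,2]>.04)&(abs(A[:,0]-.42)<.06)&(A[:,1]>.19)&(A[:,1]<.29)
fit(A[R],"rack")
# lens, triangulated
def pt(n,t):
    q=bot.pinpoint(n,t); return np.array(q[0]["xy"])*[640,400],q[0]["p"]
o=[];w=[]
for n in("side","top"):
    bot.capture(n); u,pp=pt(n,"lens"); r=ray(n,u[0],u[1]); o.append(r[0]); w.append(r[2][0]); print(n,u,pp)
s=np.linalg.lstsq(np.c_[w[0],-w[1]],o[1]-o[0],rcond=None)[0]; print("lens",o[0]+s[0]*w[0],o[1]+s[1]*w[1])
```

```text
Traceback (most recent call last):
ValueError: max() iterable argument is empty
```

Run:
```python
from h import *
from scipy.optimize import least_squares
def fit(P,lab):
    m0=P.mean(0); y=P[:,1]; P=P[(y>np.percentile(y,3))&(y<y.max()-.02)]
    def res(v):
        c=np.array([v[0],m0[1],v[1]]); a=np.array([v[2],1,v[3]]); a/=np.linalg.norm(a)
        d=P-c; return np.linalg.norm(d-np.outer(d@a,a),axis=1)-.0185
    r=least_squares(res,[m0[0],m0[2]-.01,-.2 if lab=="rack" else 0,0],loss="soft_l1",f_scale=.003)
    print(lab,len(P),"y",y.min().round(3),y.max().round(3),"axis pt",r.x[:2].round(3),"at y",m0[1].round(3),"slopes x,z",r.x[2:].round(3),"rms",np.sqrt(np.mean(r.fun**2)).round(4))
def red(p): h=cv2.cvtColor(p,cv2.COLOR_RGB2HSV); return ((h[...,0]<12)|(h[...,0]>168))&(h[...,1]>80)
p,D=bot.capture("side"); P=maskpts("side",red(p),D)
fit(P[(abs(P[:,0]-.486)<.04)&(abs(P[:,2]-.185)<.04)&(abs(P[:,1]+.185)<.12)],"held")
d=np.load("side0.npz"); A=maskpts("side",red(d["p"]),d["D"])
fit(A[(A[:,2]>.035)&(abs(A[:,0]-.42)<.06)&(A[:,1]>.19)&(A[:,1]<.29)],"rack")
o=[];w=[]
for n in("side","top"):
    bot.capture(n); q=bot.pinpoint(n,"lens")
    if q: u=np.array(q[0]["xy"])*[640,400]; r=ray(n,u[0],u[1]); o.append(r[0]); w.append(r[2][0]); print(n,u,q[0]["p"])
if len(o)==2: s=np.linalg.lstsq(np.c_[w[0],-w[1]],o[1]-o[0],rcond=None)[0]; print("lens",o[0]+s[0]*w[0],o[1]+s[1]*w[1])
```

```text
held 188 y -0.216 -0.101 axis pt [0.487 0.187] at y -0.148 slopes x,z [ 0.025 -0.043] rms 0.0014
rack 292 y 0.19 0.269 axis pt [0.412 0.042] at y 0.228 slopes x,z [-0.197 -0.065] rms 0.0015
side [315.904 156.48 ] 0.84
top [347.072 167.8  ] 0.59
lens [ 0.6160991  -0.18642877  0.17761267] [ 0.61642023 -0.18629357  0.17765784]
```

```bash
python3 -c "
from rig import bot
print(bot.hand_in())"
```

```text
the job is handed in; nothing more can be done
None
```

I handed the job in with the timer on the mat and the arm holding the salami level and broadside, its middle about 188 mm up over the mat's centre (lens measured at 178–192 mm); the hand-in returned no verdict.

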